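# Weight the repaired plaques on the curing sheet and switch on the lamp

### The arm

A 6-joint arm with a two-finger parallel gripper is mounted at the origin on the work surface. World frame = base frame: x ahead of the robot, y to its left, z up, the work surface at z = 0. Lengths are in m, angles in rad, forces in N, time in s.
With the tool pointing down it reaches from about 0.35 to 0.775 m from the base axis. Payload 7.3 kg.
Tool frame: the origin (TCP) lies at the very end of the fingers, on their centre line; the grasp point (between the pads) lies 19 mm behind it; z points along the fingers, y is the line along which they close (so a half turn about z gives the same grasp; the last joint's range is limited). The gripper opens to 92 mm and grips with 3 to 60 N. Pads are 19 mm wide; open, the fingers measure 130 mm over their backs; the gripper's body (75 mm by 190 mm) begins 47 mm behind the grasp point.
Start: joints at [1.158, 0.342, 1.524, -0, 1.275, -0.146], TCP at [0.138, 0.506, 0.227] pointing down, gripper open.
Joint ranges: [-2.53, 2.53], [-0.77, 2.02], [0.04, 2.7], [-1, 4.14], [0.28, 2.66], [-3.11, 3.11]. Speed limits (rad/s): [2.57, 2.57, 3.14, 3.14, 3.14, 3.14].

### API

Orientations are given as [roll, pitch, yaw] about the fixed x, y, z axes, in that order (R = Rz(yaw) Ry(pitch) Rx(roll)).
In Python, from cell import telemetry, eyes, job gives the robot as it stands.
- The arm moves only by the tool apply_moves, never from a script. Its arguments are lists of equal length, an entry for each row: "delta_pos": the shift along the world's x, y, z each as a share of 0.4 m, from -1 to 1, a list of three; "dr": the turn, a rotation vector about the world's x, y, z each as a share of 0.5 rad, from -1 to 1, a list of three; "jaw": the opening, from 0 (shut) to 1 (fully open). A call has 1 to 8 rows; each row is the pose to reach, as a shift and turn from the pose commanded when the call began; what a row does not reach only later rows make up. A row lasts 1/12 s, in which the tool goes at most 41.7 mm and 7.16 degrees, less where a joint would pass 70% of its speed; a pose out of reach is approached as far as the arm can. A call with a number of a shift or a turn outside -1 to 1 is refused whole. A call with a gripper value outside its range is refused whole. The fingers move at their own pace and stop on an object; "force" is the grip in N (left out, the last holds). Time passes only in rows, so rows that repeat a pose let the fingers close. It gives the time, the measured TCP pose, the force, the opening and the grip force at its end, in the units of the state.
- telemetry.observe(): the state, without advancing time (a new reading comes with each control period).
- eyes.read_camera(name): name is "scene" or "top" or "wrist"; returns the picture (420x560x3 uint8, red, green, blue); there is no depth.
- eyes.camera_model(name): a dict with "vertical_fov" (degrees; the focal length in pixels is half the picture's height over the tangent of half this angle, whatever the lens; pixels are square), "cx", "cy" (the principal point, pixels), "k1" (the pictures are not rectified: a ray, as slopes to the right and down, at radius r is drawn at 1 + k1 r^2 times it, then the intrinsics apply), "rvec" (rotation vector, rad) and "tvec" (3), from world to camera coordinates, as OpenCV has them; the wrist camera has in their place "hand_eye" (4x4, takes a point from camera to tool coordinates, whose origin is the TCP and whose axes are the flange's). Camera axes: x right, y down, z forward; pixel columns grow to the right and rows downward; lengths in m; the calibration is good to about 2 mm. A picture is of the moment at which its call begins: read the wrist's pose just before it. camera_model takes no time and is no camera call.
- job.hand_in(): hands the job in; it is judged then, once.
The state is a dict: "time": time; "qpos": joint angles; "qvel": joint speeds; "joint_efforts": joint torques, N m; "tool_pos": TCP position; "tool_rot": TCP orientation; "contact_force": force on the tool from outside, world axes, zero at the start; "torque": the same for the moment, N m; "opening": finger opening in m; "grip_force": force on a finger pad.
Only numpy, scipy, OpenCV 4.12 (cv2) and the standard library are available. Lean on these libraries where they do the work, as an engineer would, in place of code of your own. Each camera call takes 0.05 s, during which the arm holds its last target. There are 200 camera calls.

### The job

The glued blue-and-white plaques must cure flat: slide each one across the bench, never lifting it off, onto the grey curing sheet so that it lies square inside a white outline of its own. Stand one steel weight squarely on the blue square in the middle of every plaque, and when all are in place and weighted throw the red lever fully over to switch on the lamp. Leave the resin jar and the cup where they stand.

Things in the scene. Friction and masses are not known exactly. Their poses are not given: they have to be found in the camera images.
- sheet: the dark grey curing sheet, 250 mm (its x) by 255 mm (its y), printed and taped flush to the bench so that a plaque slides onto it without a step; carries four white outlines (76 by 96 mm inside, long side along its x). Origin: centre, at bench level
- bay0 (a point): centre, at bench level, of one of the four white outlines on the curing sheet; its axes are those of the sheet (a plaque's 80 mm side lies along x); outlines are 120 mm apart along x and 134 mm along y
- bay1 (a point): centre, at bench level, of one of the four white outlines on the curing sheet; its axes are those of the sheet (a plaque's 80 mm side lies along x); outlines are 120 mm apart along x and 134 mm along y
- bay2 (a point): centre, at bench level, of one of the four white outlines on the curing sheet; its axes are those of the sheet (a plaque's 80 mm side lies along x); outlines are 120 mm apart along x and 134 mm along y
- bay3 (a point): centre, at bench level, of one of the four white outlines on the curing sheet; its axes are those of the sheet (a plaque's 80 mm side lies along x); outlines are 120 mm apart along x and 134 mm along y
- plaque0: a flat rectangular blue-and-white porcelain plaque, 80 mm (its x) by 60 mm (its y) and 12 mm thick, 130 g, with a blue border, a blue square of 50 mm in the middle of its top and a tan repair line; lies flat on the bench, and is pinched across its 60 mm width. Origin: centre of its underside; z up. Three or four plaques are present
- plaque1: a flat rectangular blue-and-white porcelain plaque, 80 mm (its x) by 60 mm (its y) and 12 mm thick, 130 g, with a blue border, a blue square of 50 mm in the middle of its top and a tan repair line; lies flat on the bench, and is pinched across its 60 mm width. Origin: centre of its underside; z up. Three or four plaques are present
- plaque2: a flat rectangular blue-and-white porcelain plaque, 80 mm (its x) by 60 mm (its y) and 12 mm thick, 130 g, with a blue border, a blue square of 50 mm in the middle of its top and a tan repair line; lies flat on the bench, and is pinched across its 60 mm width. Origin: centre of its underside; z up. Three or four plaques are present
- plaque3: a flat rectangular blue-and-white porcelain plaque, 80 mm (its x) by 60 mm (its y) and 12 mm thick, 130 g, with a blue border, a blue square of 50 mm in the middle of its top and a tan repair line; lies flat on the bench, and is pinched across its 60 mm width. Origin: centre of its underside; z up. Three or four plaques are present
- weight0: a square steel pressing weight, 44 by 44 mm and 32 mm tall, about 0.45 kg, with a thin green felt foot; stands on the rest board at first. All weights are alike. Origin: centre of its underside; z up
- weight1: a square steel pressing weight, 44 by 44 mm and 32 mm tall, about 0.45 kg, with a thin green felt foot; stands on the rest board at first. All weights are alike. Origin: centre of its underside; z up
- weight2: a square steel pressing weight, 44 by 44 mm and 32 mm tall, about 0.45 kg, with a thin green felt foot; stands on the rest board at first. All weights are alike. Origin: centre of its underside; z up
- weight3: a square steel pressing weight, 44 by 44 mm and 32 mm tall, about 0.45 kg, with a thin green felt foot; stands on the rest board at first. All weights are alike. Origin: centre of its underside; z up
- rest: the fixed wooden rest board of the weights, 260 by 70 mm and 12 mm high, the weights in a row along its x, 62 mm apart. Origin: centre of its underside
- switch (a joint): the lamp's red toggle lever: 0 is off (leaning towards the -x side of its block), 1.0 rad is fully over (on); it stays where it is left
- switch_tip (a point): the free end of the red lever, which is 70 mm long; it swings in the x-z plane of its block
- switch_base: the grey block that carries the lever, fixed to the bench at the far side; the lever swings towards this body's +x when it is switched on. Origin: centre of its underside
- jar: small amber resin jar, 40 mm across and 60 mm tall; a bystander. Origin: centre of its underside
- cup: white cup, 60 mm across and 60 mm tall; a bystander. Origin: centre of its underside
Things that resemble listed ones, but are neither listed nor needed, are in the scene too. Leave any pink or purple look-alike of the weight3 alone.

How it is judged:
On the way, in this order (a step that is already met when the one before it is completed fails the run):
1. every plaque lies inside an outline of the curing sheet ((horizontal distance between plaque0 and bay0 below 0.012 m or horizontal distance between plaque0 and bay1 below 0.012 m or horizontal distance between plaque0 and bay2 below 0.012 m or horizontal distance between plaque0 and bay3 below 0.012 m) and angle between the x axis of each of plaque0, plaque1, plaque2, plaque3 and the x axis of sheet, either way round below 0.17 rad and height (world z) of each of plaque0, plaque1, plaque2, plaque3 below 0.004 m and angle between each of plaque0, plaque1, plaque2, plaque3's own z axis and vertical below 0.05 rad and (horizontal distance between plaque1 and bay0 below 0.012 m or horizontal distance between plaque1 and bay1 below 0.012 m or horizontal distance between plaque1 and bay2 below 0.012 m or horizontal distance between plaque1 and bay3 below 0.012 m) and (horizontal distance between plaque2 and bay0 below 0.012 m or horizontal distance between plaque2 and bay1 below 0.012 m or horizontal distance between plaque2 and bay2 below 0.012 m or horizontal distance between plaque2 and bay3 below 0.012 m) and (horizontal distance between plaque3 and bay0 below 0.012 m or horizontal distance between plaque3 and bay1 below 0.012 m or horizontal distance between plaque3 and bay2 below 0.012 m or horizontal distance between plaque3 and bay3 below 0.012 m)), for 0.2 s.
2. every plaque is in its outline with a weight squarely on its middle (all of step 1 and ((horizontal distance between weight0 and plaque0 below 0.01 m and (angle between the x axis of weight0 and the x axis of plaque0, either way round below 0.2 rad or angle between the x axis of weight0 and the y axis of plaque0, either way round below 0.2 rad) and z of weight0 in the frame of plaque0 between 0.009 and 0.015 m and angle between weight0's own z axis and vertical below 0.08 rad) or (horizontal distance between weight1 and plaque0 below 0.01 m and (angle between the x axis of weight1 and the x axis of plaque0, either way round below 0.2 rad or angle between the x axis of weight1 and the y axis of plaque0, either way round below 0.2 rad) and z of weight1 in the frame of plaque0 between 0.009 and 0.015 m and angle between weight1's own z axis and vertical below 0.08 rad) or (horizontal distance between weight2 and plaque0 below 0.01 m and (angle between the x axis of weight2 and the x axis of plaque0, either way round below 0.2 rad or angle between the x axis of weight2 and the y axis of plaque0, either way round below 0.2 rad) and z of weight2 in the frame of plaque0 between 0.009 and 0.015 m and angle between weight2's own z axis and vertical below 0.08 rad) or (horizontal distance between weight3 and plaque0 below 0.01 m and (angle between the x axis of weight3 and the x axis of plaque0, either way round below 0.2 rad or angle between the x axis of weight3 and the y axis of plaque0, either way round below 0.2 rad) and z of weight3 in the frame of plaque0 between 0.009 and 0.015 m and angle between weight3's own z axis and vertical below 0.08 rad)) and ((horizontal distance between weight0 and plaque1 below 0.01 m and (angle between the x axis of weight0 and the x axis of plaque1, either way round below 0.2 rad or angle between the x axis of weight0 and the y axis of plaque1, either way round below 0.2 rad) and z of weight0 in the frame of plaque1 between 0.009 and 0.015 m and angle between weight0's own z axis and vertical below 0.08 rad) or (horizontal distance between weight1 and plaque1 below 0.01 m and (angle between the x axis of weight1 and the x axis of plaque1, either way round below 0.2 rad or angle between the x axis of weight1 and the y axis of plaque1, either way round below 0.2 rad) and z of weight1 in the frame of plaque1 between 0.009 and 0.015 m and angle between weight1's own z axis and vertical below 0.08 rad) or (horizontal distance between weight2 and plaque1 below 0.01 m and (angle between the x axis of weight2 and the x axis of plaque1, either way round below 0.2 rad or angle between the x axis of weight2 and the y axis of plaque1, either way round below 0.2 rad) and z of weight2 in the frame of plaque1 between 0.009 and 0.015 m and angle between weight2's own z axis and vertical below 0.08 rad) or (horizontal distance between weight3 and plaque1 below 0.01 m and (angle between the x axis of weight3 and the x axis of plaque1, either way round below 0.2 rad or angle between the x axis of weight3 and the y axis of plaque1, either way round below 0.2 rad) and z of weight3 in the frame of plaque1 between 0.009 and 0.015 m and angle between weight3's own z axis and vertical below 0.08 rad)) and ((horizontal distance between weight0 and plaque2 below 0.01 m and (angle between the x axis of weight0 and the x axis of plaque2, either way round below 0.2 rad or angle between the x axis of weight0 and the y axis of plaque2, either way round below 0.2 rad) and z of weight0 in the frame of plaque2 between 0.009 and 0.015 m and angle between weight0's own z axis and vertical below 0.08 rad) or (horizontal distance between weight1 and plaque2 below 0.01 m and (angle between the x axis of weight1 and the x axis of plaque2, either way round below 0.2 rad or angle between the x axis of weight1 and the y axis of plaque2, either way round below 0.2 rad) and z of weight1 in the frame of plaque2 between 0.009 and 0.015 m and angle between weight1's own z axis and vertical below 0.08 rad) or (horizontal distance between weight2 and plaque2 below 0.01 m and (angle between the x axis of weight2 and the x axis of plaque2, either way round below 0.2 rad or angle between the x axis of weight2 and the y axis of plaque2, either way round below 0.2 rad) and z of weight2 in the frame of plaque2 between 0.009 and 0.015 m and angle between weight2's own z axis and vertical below 0.08 rad) or (horizontal distance between weight3 and plaque2 below 0.01 m and (angle between the x axis of weight3 and the x axis of plaque2, either way round below 0.2 rad or angle between the x axis of weight3 and the y axis of plaque2, either way round below 0.2 rad) and z of weight3 in the frame of plaque2 between 0.009 and 0.015 m and angle between weight3's own z axis and vertical below 0.08 rad)) and ((horizontal distance between weight0 and plaque3 below 0.01 m and (angle between the x axis of weight0 and the x axis of plaque3, either way round below 0.2 rad or angle between the x axis of weight0 and the y axis of plaque3, either way round below 0.2 rad) and z of weight0 in the frame of plaque3 between 0.009 and 0.015 m and angle between weight0's own z axis and vertical below 0.08 rad) or (horizontal distance between weight1 and plaque3 below 0.01 m and (angle between the x axis of weight1 and the x axis of plaque3, either way round below 0.2 rad or angle between the x axis of weight1 and the y axis of plaque3, either way round below 0.2 rad) and z of weight1 in the frame of plaque3 between 0.009 and 0.015 m and angle between weight1's own z axis and vertical below 0.08 rad) or (horizontal distance between weight2 and plaque3 below 0.01 m and (angle between the x axis of weight2 and the x axis of plaque3, either way round below 0.2 rad or angle between the x axis of weight2 and the y axis of plaque3, either way round below 0.2 rad) and z of weight2 in the frame of plaque3 between 0.009 and 0.015 m and angle between weight2's own z axis and vertical below 0.08 rad) or (horizontal distance between weight3 and plaque3 below 0.01 m and (angle between the x axis of weight3 and the x axis of plaque3, either way round below 0.2 rad or angle between the x axis of weight3 and the y axis of plaque3, either way round below 0.2 rad) and z of weight3 in the frame of plaque3 between 0.009 and 0.015 m and angle between weight3's own z axis and vertical below 0.08 rad))), for 0.2 s.
3. the lamp lever is fully over (value of joint switch above 0.85 rad), for 0.2 s.
At the end, for the whole second after the job is handed in: Every plaque present lies flat on the sheet with its centre within 12 mm of the centre of an outline and within 0.17 rad of square to it; each bears an upright weight within 10 mm of its middle and 0.2 rad of square; the lever stands beyond 0.85 rad; all is at rest (all of step 2 and value of joint switch above 0.85 rad and linear speed of each of plaque0, plaque1, plaque2, plaque3, weight0, weight1, weight2, weight3 below 0.02 m/s); the robot touches nothing.
It fails at once if a plaque is lifted off the bench (its underside more than 10 mm up) (height (world z) of any of plaque0, plaque1, plaque2, plaque3 above 0.01 m).
It fails at once if a bystander (jar or cup) is shifted more than 40 mm (distance of any of jar, cup from where it was at the start of the episode above 0.04 m).
Of plaque0, plaque1, plaque2, plaque3 only 3 to 4 are there at a start; the rules pass over those that are not, and their reading is None.
At some moment in a run one of plaque0, plaque1, plaque2, plaque3 may be knocked a few centimetres aside while the robot is not near it.
Once in a run the grip may slacken for a moment while it holds something.
It also fails if it takes over 210 s, if anything falls off the work surface, if the arm or the gripper's body presses on something with over 40 N, if the wrist force passes 120 N, or if a joint passes its speed limit or range.

## Working session

There is one attempt and no reset: what is moved stays moved. The work goes in short steps, Python scripts to look and compute and a tool call to move; the robot and the scene stay as the last step left them, time stands still between calls to the robot, and variables do not carry over. Pictures are saved under pics/ and viewed, at most 14 in all, crops included, and the job is handed in when it is done.

Besides the shell and the picture viewer there is one more tool, called after "Call:" as name(argument=value, ...) on one line, values as JSON. apply_moves: Moves the arm, as the interface text tells. Its arguments: {"type":"object","properties":{"delta_pos":{"type":"array"},"dr":{"type":"array"},"jaw":{"type":"array"},"force":{"type":"number"}},"required":["delta_pos","dr","jaw"]}

```bash
ls; mkdir -p pics
cat > h.py <<'E'
import numpy as np, cv2
from cell import telemetry, eyes, job
from scipy.spatial.transform import Rotation as R
def grab(n,f=None):
    im=eyes.read_camera(n)
    if f: cv2.imwrite('pics/'+f,cv2.cvtColor(im,cv2.COLOR_RGB2BGR))
    return im
def cam(n,st=None):
    m=eyes.camera_model(n); f=210/np.tan(np.radians(m['vertical_fov'])/2)
    K=np.array([[f,0,m['cx']],[0,f,m['cy']],[0,0,1]]); D=np.array([m['k1'],0,0,0.])
    if 'rvec' in m:
        Rc=R.from_rotvec(np.ravel(m['rvec'])).as_matrix(); t=np.ravel(m['tvec'])
        return K,D,Rc.T,-Rc.T@t
    st=st or telemetry.observe(); T=np.eye(4)
    T[:3,:3]=R.from_euler('xyz',st['tool_rot']).as_matrix(); T[:3,3]=st['tool_pos']
    T=T@np.array(m['hand_eye']); return K,D,T[:3,:3],T[:3,3]
def ray(c,px,z):
    K,D,Rw,o=c
    p=cv2.undistortPoints(np.array(px,float).reshape(-1,1,2),K,D).reshape(-1,2)
    d=np.c_[p,np.ones(len(p))]@Rw.T
    return o+d*((z-o[2])/d[:,2])[:,None]
def proj(c,P):
    K,D,Rw,o=c
    r=cv2.Rodrigues(Rw.T)[0]
    return cv2.projectPoints(np.array(P,float).reshape(-1,1,3),r,-Rw.T@o,K,D)[0].reshape(-1,2)
E
python3 - <<'E'
from h import *
print(telemetry.observe())
for n in('scene','top'):
    grab(n,n+'0.png'); c=cam(n); print(n,eyes.camera_model(n),c[3])
print(eyes.camera_model('wrist'))
E
```

```text
pics
{'time': 0.0, 'qpos': array([ 1.15800360e+00,  3.42740552e-01,  1.52502486e+00, -2.28537890e-05,
        1.27537274e+00, -1.46009550e-01]), 'qvel': array([ 0.00036477, -0.00015096,  0.00175566, -0.0005068 ,  0.00137166,
       -0.00041553]), 'joint_efforts': array([ 1.40263772e-03, -4.31230617e+01, -2.44223428e+01,  7.17768981e-02,
        5.59402665e-02, -1.32312734e-04]), 'tool_pos': array([0.13823195, 0.50605617, 0.22603296]), 'tool_rot': array([-3.14006042e+00, -2.03235522e-04,  2.87481599e+00]), 'contact_force': array([-0.3688099 ,  0.43262627, -0.20151671]), 'torque': array([ 0.01225966, -0.00807751,  0.0224545 ]), 'grip_force': 0.0, 'opening': 0.09197520141264856}
scene {'vertical_fov': 44.36086039830354, 'cx': 283.80739159653075, 'cy': 200.71039533266702, 'k1': -0.0029461790646276398, 'rvec': array([ 1.1074079 ,  2.55716932, -0.84169481]), 'tvec': array([ 0.39805409, -0.27998366,  1.49762153])} [1.06577033 0.48549432 1.05268087]
top {'vertical_fov': 55.83126480552377, 'cx': 278.86069084547916, 'cy': 210.97250845894814, 'k1': -0.047986391080921224, 'rvec': array([ 2.1267746 , -2.09103669,  0.2192923 ]), 'tvec': array([-0.04668895,  0.54728733,  0.98376664])} [ 0.33044939 -0.04262961  1.07632987]
{'vertical_fov': 58.996142493860724, 'cx': 285.3028604922032, 'cy': 222.58659755672608, 'k1': -0.03466664740270547, 'hand_eye': array([[ 4.38911438e-04, -9.65843467e-01, -2.59125846e-01,
         7.10760336e-02],
       [ 9.99999881e-01,  3.68226556e-04,  3.21319441e-04,
        -6.07761736e-04],
       [-2.14927265e-04, -2.59125956e-01,  9.65843514e-01,
        -1.56745517e-01],
       [ 0.00000000e+00,  0.00000000e+00,  0.00000000e+00,
         1.00000000e+00]])}
```

View pics/top0.png

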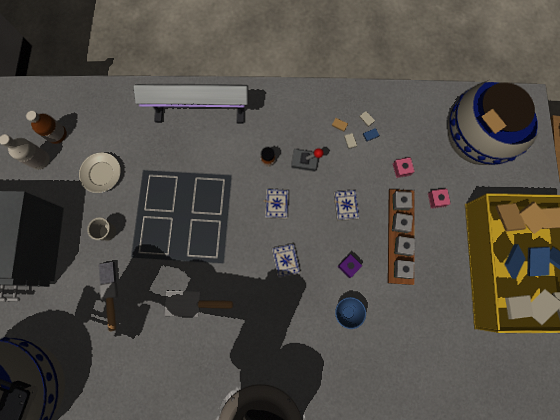

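View pics/scene0.png

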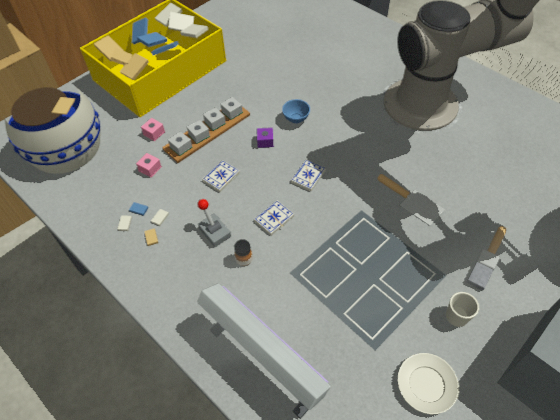

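The top view shows three plaques at about (277,203), (346,205) and (286,258). The sheet is at (183,216), with four outlines. The four grey weights stand on the wooden board at (403,199), (403,222), (404,245) and (404,269). The pink blocks at (404,166) and (440,198) and the purple one at (350,265) are look-alikes to leave alone. The lever block is at (305,159) with its red tip at (318,153), the jar is at (268,155) and the cup at (98,229).

```bash
cat > m.py <<'E'
from h import *
def rects(mask,c,z,amin,amax):
    out=[]
    for q in cv2.findContours(mask.astype(np.uint8),cv2.RETR_EXTERNAL,cv2.CHAIN_APPROX_NONE)[0]:
        u=q[:,0].mean(0); P=ray(c,q[:,0],z)[:,:2]
        r=cv2.minAreaRect((P*1000).astype(np.float32)); (x,y),(w,h),a=r
        if not amin<w*h<amax: continue
        if w<h: w,h,a=h,w,a+90
        a=(a+90)%180-90   # long-side angle
        out.append((x,y,w,h,a,u.round()))
    return out
def plaques(im,c,z=.012):
    hsv=cv2.cvtColor(im,cv2.COLOR_RGB2HSV); i=im.astype(int)
    blue=(i[...,2]-i[...,0]>25); white=(im.min(2)>140)&(hsv[...,1]<70)
    m=cv2.morphologyEx((blue|white).astype(np.uint8),cv2.MORPH_CLOSE,np.ones((3,3)))
    return [r for r in rects(m,c,z,3500,7500)]
def show(l):
    for r in l: print('x%.0f y%.0f  %.0fx%.0f ang %.1f px %s'%(*r[:5],r[5]))
E
python3 - <<'E'
from m import *
im=grab('top'); c=cam('top'); hsv=cv2.cvtColor(im,cv2.COLOR_RGB2HSV)
print('plaques'); show(plaques(im,c))
print('outlines'); sub=np.zeros(im.shape[:2],bool); sub[165:265,130:235]=1
show(rects(sub&(im.min(2)>110),c,0,5000,15000))
i=im.astype(int)
print('rest'); wood=(i[...,0]-i[...,2]>40); show(rects(wood,c,.012,9000,25000))
print('weights'); sub[:]=0; sub[185:285,390:418]=1
w=sub&(hsv[...,1]<40)&(im.max(2)>110); show(rects(w,c,.044,700,3000))
red=(i[...,0]-i[...,1]>110)&(i[...,0]>150);red[:,380:]=0; show(rects(red,c,.07,100,2000))
big=im[135:295,250:460]; cv2.imwrite('pics/crop1.png',cv2.resize(big[...,::-1],None,fx=3.8,fy=3.8,interpolation=cv2.INTER_CUBIC)[:600])
E
```

```text
plaques
x290 y-228  79x79 ang -0.5 px [350. 313.]
x429 y-763  87x84 ang 82.9 px [543. 261.]
x430 y-682  88x40 ang -30.3 px [515. 261.]
x874 y225  304x12 ang 89.6 px [192. 105.]
outlines
rest
x496 y-370  259x67 ang -2.9 px [395. 243.]
weights
x403 y-370  42x41 ang 87.6 px [405. 269.]
x464 y-374  42x40 ang 82.0 px [406. 245.]
x526 y-369  41x40 ang 81.3 px [403. 222.]
x588 y-372  41x39 ang 87.4 px [403. 199.]
```

View pics/crop1.png

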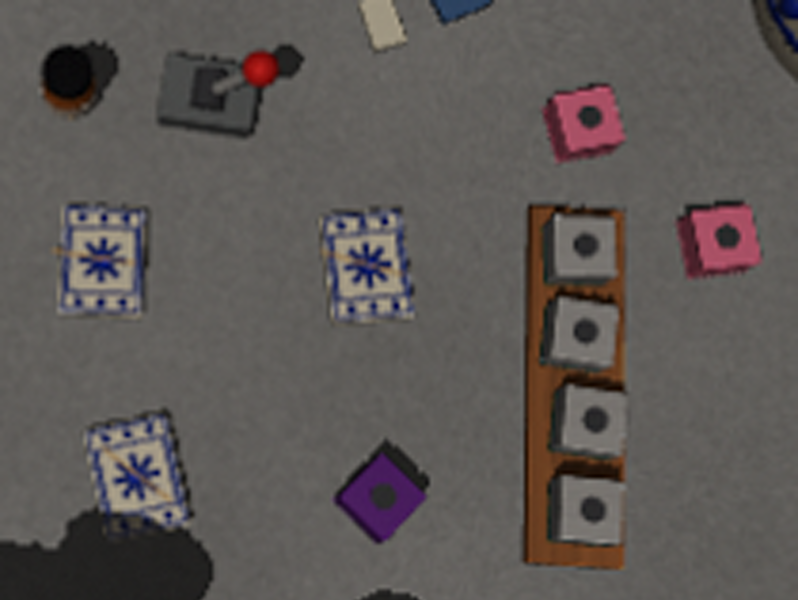

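The crop confirms it: the four grey steel blocks on the wooden board are the weights, and the pink and purple ones off the board are the look-alikes. The lever leans to image right (world −y), so switching on moves it towards +y.

```bash
cat > m2.py <<'E'
from m import *
def plaques(im,c,box=None,z=.012,thr=105):
    i=im.astype(int)
    m=((i[...,2]-i[...,0]>18)|(im.min(2)>thr)).astype(np.uint8)
    if box: s=np.zeros_like(m); s[box[1]:box[3],box[0]:box[2]]=1; m&=s
    m=cv2.morphologyEx(m,cv2.MORPH_CLOSE,np.ones((3,3))); m=cv2.morphologyEx(m,cv2.MORPH_OPEN,np.ones((3,3)))
    return rects(m,c,z,2500,7500)
E
python3 - <<'E'
from m2 import *
im=grab('top'); c=cam('top'); i=im.astype(int)
print(im[216,183],im[230,310],im[193,270:285].tolist(),im[190:200,210:228].min(2).max())
print('plaques'); show(plaques(im,c,(255,180,375,280)))
sub=np.zeros(im.shape[:2],bool); sub[172:262,136:230]=1
lum=im.min(2).astype(float)
for t in(75,90): print(t);show(rects(sub&(lum>t),c,0,4000,20000))
red=(i[...,0]-i[...,1]>80);red[:,380:]=0;red[:,:300]=0
u=np.argwhere(red[:180])[:,::-1]; print('red px',u.mean(0),len(u))
s=grab('scene'); cs=cam('scene'); j=s.astype(int)
print('scene plaques'); show(plaques(s,cs,(190,150,335,240)))
r=(j[...,0]-j[...,1]>110); r[:180]=0;r[230:]=0
v=np.argwhere(r)[:,::-1]; print(v.mean(0),len(v))
# triangulate tip
def d(c,p): 
    P=ray(c,[p],0)[0]; q=P-c[3]; return c[3],q/np.linalg.norm(q)
a,b=d(c,u.mean(0)),d(cs,v.mean(0)); A=sum(np.eye(3)-np.outer(q,q) for o,q in(a,b)); B=sum((np.eye(3)-np.outer(q,q))@o for o,q in(a,b))
print('tip',np.linalg.solve(A,B))
print('block', ray(c,[(295,148),(293,167),(314,170),(319,151)],.03))
print('jar',ray(c,[(267,155)],.06))
E
```

```text
[44 47 50] [99 96 94] [[147, 139, 126], [121, 115, 113], [136, 130, 121], [159, 149, 131], [165, 154, 133], [167, 157, 134], [119, 114, 114], [80, 80, 101], [128, 122, 117], [160, 150, 131], [167, 156, 134], [147, 139, 126], [103, 100, 107], [59, 61, 94], [137, 130, 119]] 131
plaques
x425 y-56  75x58 ang 13.8 px [286. 258.]
x579 y-223  79x59 ang 4.8 px [346. 205.]
x580 y-29  79x60 ang 0.7 px [276. 203.]
75
x481 y168  105x85 ang -2.6 px [204. 238.]
x488 y302  103x84 ang -3.0 px [157. 229.]
x601 y163  105x85 ang -2.6 px [208. 196.]
x607 y297  106x84 ang -2.5 px [161. 193.]
90
x481 y168  104x84 ang -2.4 px [204. 238.]
x488 y302  102x84 ang -3.0 px [157. 229.]
x601 y163  105x84 ang -2.6 px [208. 196.]
x607 y297  104x83 ang -2.4 px [161. 193.]
red px [317.92982456 152.52631579] 57
scene plaques
[202.94285714 203.42857143] 70
tip [ 0.70054967 -0.13838829  0.0904353 ]
block [[ 0.73482729 -0.07933419  0.03      ]
 [ 0.67897317 -0.07425194  0.03      ]
 [ 0.67128704 -0.13234675  0.03      ]
 [ 0.72712025 -0.14646066  0.03      ]]
jar [[ 0.70187263 -0.00267414  0.06      ]]
```

Call:
apply_moves(delta_pos=[[0.5, -0.6, 0], [0.5, -0.6, 0], [0.5, -0.6, 0], [0.5, -0.6, 0], [0.5, -0.6, 0], [0.5, -0.6, 0], [0.5, -0.6, 0], [0.5, -0.6, 0]], dr=[[0, 0, 0.56], [0, 0, 0.56], [0, 0, 0.56], [0, 0, 0.56], [0, 0, 0.56], [0, 0, 0.56], [0, 0, 0.56], [0, 0, 0.56]], jaw=[1, 1, 1, 1, 1, 1, 1, 1], force=15)

```text
time: 0.92
tool_pos: [0.34, 0.2639, 0.2269]
tool_rot: [-3.141, 0.001, -3.13]
contact_force: [0.4, 0.2, 0.5]
opening: 0.0917
grip_force: 0.0
```

Call:
apply_moves(delta_pos=[[0.6, -0.73, -0.1], [0.6, -0.73, -0.1], [0.6, -0.73, -0.1], [0.6, -0.73, -0.1], [0.6, -0.73, -0.1], [0.6, -0.73, -0.1], [0.6, -0.73, -0.1], [0.6, -0.73, -0.1]], dr=[[0, 0, 0], [0, 0, 0], [0, 0, 0], [0, 0, 0], [0, 0, 0], [0, 0, 0], [0, 0, 0], [0, 0, 0]], jaw=[1, 1, 1, 1, 1, 1, 1, 1])

```text
time: 1.58
tool_pos: [0.5498, 0.0084, 0.1913]
tool_rot: [3.141, -0.0, -3.129]
contact_force: [0.0, 0.8, 0.3]
opening: 0.0919
grip_force: 0.0
```

Run:
```python
from m2 import *
st=telemetry.observe(); im=grab('wrist','w1.png'); c=cam('wrist',st); print(st['tool_pos'])
show(plaques(im,c))
t=grab('top'); show(plaques(t,cam('top'),(255,180,375,280)))
```

```text
[0.54980566 0.00840926 0.19134812]
x407 y-230  61x53 ang 0.8 px [350. 268.]
x420 y-57  76x60 ang 13.4 px [288. 263.]
```

View pics/w1.png

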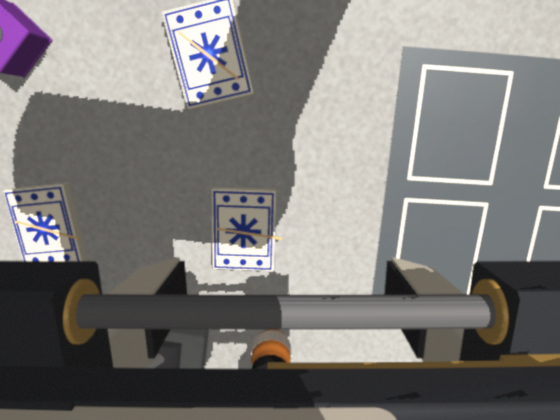

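Wrist view: plaque A is at (243,230) with corners about (214,190), (274,192), (273,270) and (213,269). Plaque C is at (208,52). Two outlines show at the right, and the jar is at (270,350).

Run:
```python
from m2 import *
c=cam('wrist'); 
P=ray(c,[(214,190),(274,192),(273,270),(213,269)],.012); print(P.round(4),P.mean(0))
P=ray(c,[(165,12),(250,92),(190,107),(208,52)],.012); print(P.round(4),P[:3].mean(0))
P=ray(c,[(424,66),(513,70),(492,185),(411,180)],0); print(P.round(4),P.mean(0))
```

```text
[[ 0.5401 -0.0601  0.012 ]
 [ 0.5415 -0.0052  0.012 ]
 [ 0.618  -0.0061  0.012 ]
 [ 0.6175 -0.0642  0.012 ]] [ 0.57927741 -0.03388815  0.012     ]
[[ 0.392  -0.095   0.012 ]
 [ 0.4547 -0.0259  0.012 ]
 [ 0.4673 -0.0781  0.012 ]
 [ 0.4228 -0.0607  0.012 ]] [ 0.43802352 -0.06632572  0.012     ]
[[0.4302 0.1259 0.    ]
 [0.4317 0.2061 0.    ]
 [0.5348 0.2019 0.    ]
 [0.531  0.1235 0.    ]] [4.81894352e-01 1.64380349e-01 1.38777878e-17]
```

Call:
apply_moves(delta_pos=[[0.075, -0.0975, -0.1], [0.075, -0.0975, -0.2], [0.075, -0.0975, -0.3], [0.075, -0.0975, -0.38], [0.075, -0.0975, -0.43], [0.075, -0.0975, -0.455], [0.075, -0.0975, -0.4625], [0.075, -0.0975, -0.4625]], dr=[[0, 0, 0], [0, 0, 0], [0, 0, 0], [0, 0, 0], [0, 0, 0], [0, 0, 0], [0, 0, 0], [0, 0, 0]], jaw=[1, 1, 1, 1, 1, 1, 1, 1])

```text
time: 2.35
tool_pos: [0.5792, -0.0284, 0.007]
tool_rot: [3.142, 0.0, -3.128]
contact_force: [0.4, -0.3, 0.9]
opening: 0.0916
grip_force: 0.0
```

Call:
apply_moves(delta_pos=[[0, 0, 0], [0, 0, 0], [0, 0, 0], [0, 0, 0], [0, 0, 0], [0, 0, 0], [0, 0, 0], [0, 0, 0]], dr=[[0, 0, 0], [0, 0, 0], [0, 0, 0], [0, 0, 0], [0, 0, 0], [0, 0, 0], [0, 0, 0], [0, 0, 0]], jaw=[0.6, 0.6, 0.6, 0.6, 0.6, 0.6, 0.6, 0.6])

```text
time: 3.02
tool_pos: [0.5793, -0.0288, 0.0074]
tool_rot: [-3.141, 0.001, -3.128]
contact_force: [-1.6, 0.1, 6.2]
opening: 0.0595
grip_force: 14.9
```

Call:
apply_moves(delta_pos=[[0.005, 0.05, 0], [0.01, 0.13, 0], [0.02, 0.22, 0], [0.03, 0.31, 0], [0.035, 0.4, 0], [0.04, 0.49, 0], [0.05, 0.58, 0], [0.055, 0.64, 0]], dr=[[0, 0, 0], [0, 0, -0.02], [0, 0, -0.04], [0, 0, -0.06], [0, 0, -0.08], [0, 0, -0.1], [0, 0, -0.115], [0, 0, -0.115]], jaw=[0.6, 0.6, 0.6, 0.6, 0.6, 0.6, 0.6, 0.6])

```text
time: 3.68
tool_pos: [0.6012, 0.2302, 0.0074]
tool_rot: [3.141, 0.002, 3.099]
contact_force: [-0.5, -4.2, 5.2]
opening: 0.0601
grip_force: 14.9
```

Call:
apply_moves(delta_pos=[[0.005, 0.05, 0], [0.01, 0.1, 0], [0.015, 0.14, 0], [0.015, 0.1675, 0], [0.015, 0.1675, 0], [0.015, 0.1675, 0], [0.015, 0.1675, 0], [0.015, 0.1675, 0]], dr=[[0, 0, 0], [0, 0, 0], [0, 0, 0], [0, 0, 0], [0, 0, 0], [0, 0, 0], [0, 0, 0], [0, 0, 0]], jaw=[0.6, 0.6, 0.6, 0.6, 0.6, 0.6, 0.85, 0.85])

```text
time: 4.35
tool_pos: [0.6065, 0.2941, 0.0063]
tool_rot: [-3.141, -0.001, 3.097]
contact_force: [0.3, -0.7, 0.2]
opening: 0.0685
grip_force: 0.0
```

Call:
apply_moves(delta_pos=[[0, 0, 0], [0, 0, 0], [0, 0, 0], [0, 0, 0.05], [0, 0, 0.12], [0, 0, 0.2], [0, 0, 0.3], [0, -0.1, 0.35]], dr=[[0, 0, 0], [0, 0, 0], [0, 0, 0], [0, 0, 0], [0, 0, 0], [0, 0, 0], [0, 0, 0], [0, 0, 0]], jaw=[1, 1, 1, 1, 1, 1, 1, 1])

```text
time: 5.02
tool_pos: [0.608, 0.2625, 0.1502]
tool_rot: [3.136, 0.007, 3.102]
contact_force: [0.7, 1.0, 1.0]
opening: 0.092
grip_force: 0.0
```

Call:
apply_moves(delta_pos=[[-0.07, -0.9, 0], [-0.07, -0.9, 0], [-0.07, -0.9, 0], [-0.07, -0.9, 0], [-0.07, -0.9, 0], [-0.07, -0.9, 0], [-0.07, -0.9, 0], [-0.07, -0.9, 0]], dr=[[0, 0, 0.26], [0, 0, 0.26], [0, 0, 0.26], [0, 0, 0.26], [0, 0, 0.26], [0, 0, 0.26], [0, 0, 0.26], [0, 0, 0.26]], jaw=[1, 1, 1, 1, 1, 1, 1, 1])

```text
time: 5.68
tool_pos: [0.5804, -0.0767, 0.1454]
tool_rot: [3.142, 0.0, -3.056]
contact_force: [1.8, 0.4, -0.7]
opening: 0.0921
grip_force: 0.0
```

Run:
```python
from m2 import *
im=grab('top','t2.png'); c=cam('top'); show(plaques(im,c,(255,180,375,280)))
m=np.zeros(im.shape[:2],bool); m[172:264,134:230]=1
i=im.astype(int); print('on sheet')
show(rects(m&((im.min(2)>75)|(i[...,2]-i[...,0]>18)),c,0,4000,20000))
show(plaques(im,c,(148,180,176,208)))
```

```text
x407 y-248  90x61 ang -89.2 px [355. 271.]
on sheet
x481 y168  106x86 ang -2.4 px [204. 238.]
x487 y302  106x85 ang -2.3 px [155. 235.]
x601 y163  106x85 ang -2.6 px [208. 196.]
x608 y297  106x84 ang -2.5 px [161. 193.]
x580 y359  177x23 ang 5.4 px [136. 201.]
x604 y299  75x66 ang 0.8 px [159. 192.]
```

Call:
apply_moves(delta_pos=[[0, -0.1, 0], [0, -0.2, 0], [0, -0.3, -0.03], [0, -0.365, -0.1], [0, -0.365, -0.2], [0, -0.365, -0.28], [0, -0.365, -0.33], [0, -0.365, -0.345]], dr=[[0, 0, 0], [0, 0, 0], [0, 0, 0], [0, 0, 0], [0, 0, 0], [0, 0, 0], [0, 0, 0], [0, 0, 0]], jaw=[1, 1, 1, 1, 1, 1, 1, 1])

```text
time: 6.4
tool_pos: [0.5785, -0.2196, 0.0031]
tool_rot: [3.137, -0.006, -3.057]
contact_force: [-0.7, 0.3, -0.7]
opening: 0.0918
grip_force: 0.0
```

Call:
apply_moves(delta_pos=[[0, 0, 0], [0, 0, 0], [0, 0, 0], [0, 0, 0], [0, 0, 0], [0, 0, 0], [0, 0, 0], [0, 0, 0]], dr=[[0, 0, 0], [0, 0, 0], [0, 0, 0], [0, 0, 0], [0, 0, 0], [0, 0, 0], [0, 0, 0], [0, 0, 0]], jaw=[0.6, 0.6, 0.6, 0.6, 0.6, 0.6, 0.6, 0.6])

```text
time: 7.07
tool_pos: [0.5819, -0.221, 0.0087]
tool_rot: [-3.14, 0.002, -3.056]
contact_force: [0.2, 0.6, 6.1]
opening: 0.0593
grip_force: 15.0
```

Call:
apply_moves(delta_pos=[[0.005, 0.05, 0], [0.01, 0.13, 0], [0.015, 0.22, 0], [0.02, 0.31, 0], [0.025, 0.4, 0], [0.03, 0.49, 0], [0.035, 0.58, 0], [0.04, 0.66, 0]], dr=[[0, 0, 0], [0, 0, -0.04], [0, 0, -0.08], [0, 0, -0.12], [0, 0, -0.16], [0, 0, -0.2], [0, 0, -0.23], [0, 0, -0.26]], jaw=[0.6, 0.6, 0.6, 0.6, 0.6, 0.6, 0.6, 0.6])

```text
time: 7.73
tool_pos: [0.598, 0.0447, 0.0087]
tool_rot: [-3.141, 0.003, 3.097]
contact_force: [0.2, -3.5, 5.1]
opening: 0.0601
grip_force: 15.0
```

Call:
apply_moves(delta_pos=[[0.005, 0.08, 0], [0.01, 0.16, 0], [0.015, 0.22, 0], [0.015, 0.27, 0], [0.015, 0.297, 0], [0.015, 0.297, 0], [0.015, 0.297, 0], [0.015, 0.297, 0]], dr=[[0, 0, 0], [0, 0, 0], [0, 0, 0], [0, 0, 0], [0, 0, 0], [0, 0, 0], [0, 0, 0], [0, 0, 0]], jaw=[0.6, 0.6, 0.6, 0.6, 0.6, 0.6, 0.6, 0.85])

```text
time: 8.4
tool_pos: [0.6035, 0.1631, 0.0082]
tool_rot: [3.141, 0.002, 3.098]
contact_force: [0.1, 0.1, 0.3]
opening: 0.063
grip_force: 0.0
```

Call:
apply_moves(delta_pos=[[0, 0, 0], [0, 0, 0], [0, 0, 0], [0, 0, 0], [0, 0, 0.05], [0, 0, 0.12], [0, 0, 0.2], [0, 0, 0.3]], dr=[[0, 0, 0], [0, 0, 0], [0, 0, 0], [0, 0, 0], [0, 0, 0], [0, 0, 0], [0, 0, 0], [0, 0, 0]], jaw=[0.85, 0.85, 0.85, 0.85, 0.85, 0.85, 1, 1])

```text
time: 9.07
tool_pos: [0.6017, 0.1617, 0.1265]
tool_rot: [-3.141, -0.005, 3.097]
contact_force: [1.2, -0.1, -0.9]
opening: 0.0873
grip_force: 0.0
```

Run:
```python
from m2 import *
im=grab('top'); c=cam('top'); show(plaques(im,c,(255,180,375,280)))
```

Call:
apply_moves(delta_pos=[[-0.4475, -0.5475, 0], [-0.4475, -0.5475, 0], [-0.4475, -0.5475, 0], [-0.4475, -0.5475, 0], [-0.4475, -0.5475, 0], [-0.4475, -0.5475, 0], [-0.4475, -0.5475, 0], [-0.4475, -0.5475, 0]], dr=[[0, 0, 0.56], [0, 0, 0.56], [0, 0, 0.56], [0, 0, 0.56], [0, 0, 0.56], [0, 0, 0.56], [0, 0, 0.56], [0, 0, 0.56]], jaw=[1, 1, 1, 1, 1, 1, 1, 1])

```text
time: 9.78
tool_pos: [0.4205, -0.0599, 0.1271]
tool_rot: [3.142, -0.003, -2.91]
contact_force: [1.0, 0.3, 0.9]
opening: 0.0922
grip_force: 0.0
```

Run:
```python
from m2 import *
grab('wrist','w2.png');
```

```text
(no output)
```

View pics/w2.png

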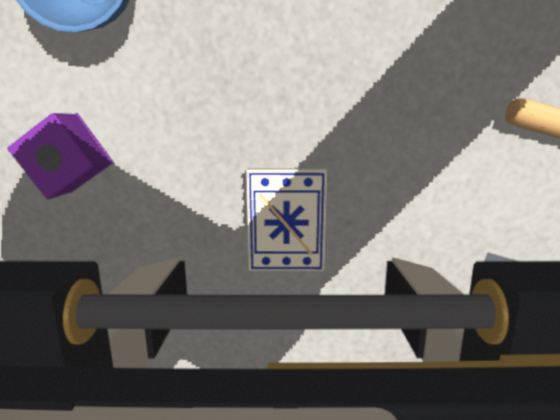

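Wrist view: plaque C is centred at (287,220) and lies square to the gripper, clear of the purple block at (60,155).

Call:
apply_moves(delta_pos=[[0.006, 0, -0.08], [0.006, 0, -0.16], [0.006, 0, -0.23], [0.006, 0, -0.28], [0.006, 0, -0.3], [0.006, 0, -0.3], [0.006, 0, -0.3], [0.006, 0, -0.3]], dr=[[0, 0, 0], [0, 0, 0], [0, 0, 0], [0, 0, 0], [0, 0, 0], [0, 0, 0], [0, 0, 0], [0, 0, 0]], jaw=[1, 1, 1, 1, 1, 1, 0.6, 0.6])

```text
time: 10.5
tool_pos: [0.4276, -0.0568, 0.0083]
tool_rot: [-3.141, 0.002, -2.905]
contact_force: [0.0, 0.0, 0.3]
opening: 0.0826
grip_force: 0.0
```

Call:
apply_moves(delta_pos=[[0, 0, 0], [0, 0, 0], [0, 0, 0], [0, 0, 0], [0, 0, 0], [0, 0, 0], [0, 0, 0], [0, 0, 0]], dr=[[0, 0, 0], [0, 0, 0], [0, 0, 0], [0, 0, 0], [0, 0, 0], [0, 0, 0], [0, 0, 0], [0, 0, 0]], jaw=[0.6, 0.6, 0.6, 0.6, 0.6, 0.6, 0.6, 0.6])

```text
time: 11.17
tool_pos: [0.4269, -0.057, 0.0079]
tool_rot: [-3.141, 0.001, -2.906]
contact_force: [-1.2, 1.1, 7.2]
opening: 0.0597
grip_force: 15.0
```

Call:
apply_moves(delta_pos=[[0.01, 0.05, 0], [0.03, 0.13, 0], [0.05, 0.22, 0], [0.07, 0.31, 0], [0.09, 0.4, 0], [0.11, 0.47, 0], [0.13, 0.53, 0], [0.14, 0.5625, 0]], dr=[[0, 0, -0.06], [0, 0, -0.14], [0, 0, -0.22], [0, 0, -0.3], [0, 0, -0.38], [0, 0, -0.46], [0, 0, -0.53], [0, 0, -0.56]], jaw=[0.6, 0.6, 0.6, 0.6, 0.6, 0.6, 0.6, 0.6])

```text
time: 11.83
tool_pos: [0.4834, 0.1706, 0.0079]
tool_rot: [3.141, 0.002, 3.098]
contact_force: [-1.9, -4.8, 8.5]
opening: 0.0599
grip_force: 15.0
```

Call:
apply_moves(delta_pos=[[0, 0, 0], [0, 0, 0], [0, 0, 0], [0, 0, 0], [0, 0, 0], [0, 0, 0], [0, 0, 0.05], [0, 0, 0.12]], dr=[[0, 0, 0], [0, 0, 0], [0, 0, 0], [0, 0, 0], [0, 0, 0], [0, 0, 0], [0, 0, 0], [0, 0, 0]], jaw=[0.6, 0.85, 0.85, 0.85, 0.85, 0.85, 0.85, 0.85])

```text
time: 12.5
tool_pos: [0.4806, 0.1673, 0.0537]
tool_rot: [-3.14, -0.006, 3.096]
contact_force: [0.4, -0.5, 0.5]
opening: 0.078
grip_force: 0.0
```

Call:
apply_moves(delta_pos=[[0, 0, 0.1], [0, 0, 0.2], [0, -0.1, 0.3], [0, -0.2, 0.3], [0, -0.3, 0.3], [0, -0.4, 0.3], [0, -0.5, 0.3], [0, -0.6, 0.3]], dr=[[0, 0, 0], [0, 0, 0], [0, 0, 0], [0, 0, 0], [0, 0, 0], [0, 0, 0], [0, 0, 0], [0, 0, 0]], jaw=[1, 1, 1, 1, 1, 1, 1, 1])

```text
time: 13.17
tool_pos: [0.4818, -0.0709, 0.1755]
tool_rot: [-3.142, 0.0, 3.097]
contact_force: [1.1, 0.3, -0.7]
opening: 0.0921
grip_force: 0.0
```

Run:
```python
from m2 import *
im=grab('top','t3.png'); cv2.imwrite('pics/t3c.png',cv2.resize(im[140:300,120:330,::-1],None,fx=3.7,fy=3.7,interpolation=cv2.INTER_CUBIC))
c=cam('top')
for b in((148,180,176,208),(196,182,222,210),(191,223,218,254),(143,220,170,250)): show(plaques(im,c,b,thr=95))
```

```text
x604 y299  75x66 ang 0.8 px [159. 192.]
x599 y165  78x57 ang -0.2 px [206. 195.]
x481 y173  79x59 ang 1.1 px [201. 237.]
```

View pics/t3c.png

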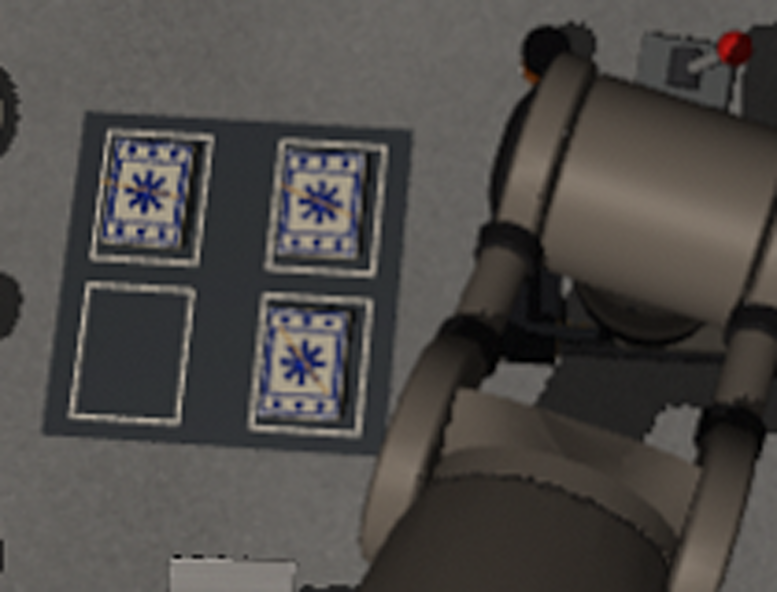

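Top view: all three plaques lie inside their outlines, at about (159,192), (206,195) and (201,237) in full-picture pixels, and the lower-left outline is empty. Next are the weights, so I go over the row and look.

Call:
apply_moves(delta_pos=[[0.18, -0.74, 0], [0.18, -0.74, 0], [0.18, -0.74, 0], [0.18, -0.74, 0], [0.18, -0.74, 0], [0.18, -0.74, 0], [0.18, -0.74, 0], [0.18, -0.74, 0]], dr=[[0, 0, 0], [0, 0, 0], [0, 0, 0], [0, 0, 0], [0, 0, 0], [0, 0, 0], [0, 0, 0], [0, 0, 0]], jaw=[0.75, 0.75, 0.75, 0.75, 0.75, 0.75, 0.75, 0.75], force=30)

```text
time: 13.88
tool_pos: [0.554, -0.3705, 0.1743]
tool_rot: [-3.14, 0.0, 3.093]
contact_force: [-0.8, 0.3, -0.2]
opening: 0.069
grip_force: 0.0
```

Run:
```python
from m2 import *
print(telemetry.observe()['tool_pos']); grab('wrist','w3.png');
```

```text
[ 0.55401309 -0.3704787   0.17429559]
```

View pics/w3.png

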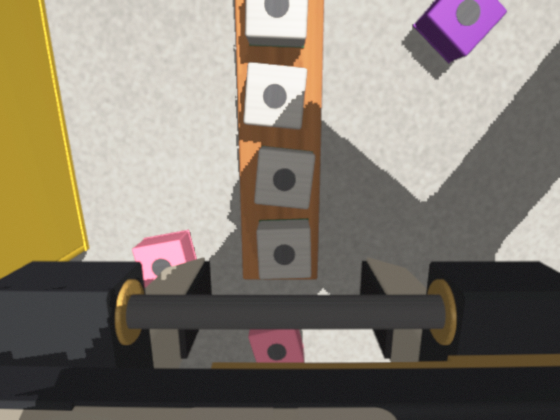

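Wrist view: the grey weights have their centre dots at (284,254), (284,180), (274,96) and (276,5). The pink blocks are at (162,265) and (276,352), and the purple one is at the top right.

Run:
```python
from m2 import *
c=cam('wrist'); print(ray(c,[(284,254),(284,180),(274,96),(276,5),(162,268)],.044).round(4))
print(ray(c,[(258,222),(309,219),(312,277),(259,277)],.044).round(4))
print(ray(c,[(261,149),(315,153),(309,208),(256,203)],.044).round(4))
```

```text
[[ 0.5862 -0.3734  0.044 ]
 [ 0.5255 -0.3704  0.044 ]
 [ 0.463  -0.3747  0.044 ]
 [ 0.4022 -0.3699  0.044 ]
 [ 0.5938 -0.4753  0.044 ]]
[[ 0.5582 -0.3929  0.044 ]
 [ 0.5577 -0.352   0.044 ]
 [ 0.6077 -0.3511  0.044 ]
 [ 0.6055 -0.3952  0.044 ]]
[[ 0.5009 -0.3867  0.044 ]
 [ 0.5059 -0.3458  0.044 ]
 [ 0.5487 -0.3518  0.044 ]
 [ 0.5426 -0.3934  0.044 ]]
```

Call:
apply_moves(delta_pos=[[0.0825, -0.006, -0.05], [0.0825, -0.006, -0.14], [0.0825, -0.006, -0.23], [0.0825, -0.006, -0.3], [0.0825, -0.006, -0.35], [0.0825, -0.006, -0.375], [0.0825, -0.006, -0.375], [0.0825, -0.006, -0.375]], dr=[[0, 0, 0], [0, 0, 0], [0, 0, 0], [0, 0, 0], [0, 0, 0], [0, 0, 0], [0, 0, 0], [0, 0, 0]], jaw=[0.75, 0.75, 0.75, 0.75, 0.75, 0.75, 0.75, 0.4])

```text
time: 14.6
tool_pos: [0.5876, -0.367, 0.0258]
tool_rot: [3.142, 0.0, 3.097]
contact_force: [1.1, -0.2, 0.9]
opening: 0.0656
grip_force: 0.0
```

Call:
apply_moves(delta_pos=[[0, 0, 0], [0, 0, 0], [0, 0, 0], [0, 0, 0], [0, 0, 0], [0, 0, 0], [0, 0, 0.03], [0, 0, 0.07]], dr=[[0, 0, 0], [0, 0, 0], [0, 0, 0], [0, 0, 0], [0, 0, 0], [0, 0, 0], [0, 0, 0], [0, 0, 0]], jaw=[0.4, 0.4, 0.4, 0.4, 0.4, 0.4, 0.4, 0.4])

```text
time: 15.27
tool_pos: [0.586, -0.3657, 0.0518]
tool_rot: [3.138, -0.004, 3.097]
contact_force: [0.5, 1.1, -4.4]
opening: 0.0439
grip_force: 30.0
```

Run:
```python
from m2 import *
for k in range(5): s=telemetry.observe(); print(s['tool_pos'].round(4),s['opening'],s['contact_force'].round(1)); grab('top')
```

```text
[ 0.586  -0.3657  0.0518] 0.04385918511980902 [ 0.5  1.1 -4.4]
[ 0.5881 -0.3671  0.0566] 0.04380670297975311 [ 2.4 -1.1  0.4]
[ 0.5886 -0.3675  0.056 ] 0.04372541015787191 [ 1.1  0.1 -3.2]
[ 0.588  -0.3672  0.0545] 0.04363240975500847 [-0.1 -0.4 -4.3]
[ 0.5874 -0.3667  0.0532] 0.04338432518964223 [-0.3 -0.1 -3.4]
```

Call:
apply_moves(delta_pos=[[0, 0, 0.08], [0, 0.06, 0.12], [0, 0.14, 0.15], [0, 0.24, 0.15], [0, 0.34, 0.15], [0.01, 0.44, 0.15], [0.02, 0.54, 0.15], [0.02, 0.64, 0.15]], dr=[[0, 0, 0], [0, 0, 0], [0, 0, 0], [0, 0, 0], [0, 0, 0], [0, 0, 0], [0, 0, 0], [0, 0, 0]], jaw=[0.4, 0.4, 0.4, 0.4, 0.4, 0.4, 0.4, 0.4], force=45)

```text
time: 16.18
tool_pos: [0.595, -0.109, 0.1123]
tool_rot: [3.141, -0.001, 3.097]
contact_force: [0.5, -0.4, -2.7]
opening: 0.0434
grip_force: 45.0
```

Call:
apply_moves(delta_pos=[[0, 0.1, 0], [0, 0.2, 0], [0, 0.3, 0], [0, 0.4, 0], [0.01, 0.5, 0], [0.02, 0.6, 0], [0.03, 0.7, 0], [0.03, 0.79, 0]], dr=[[0, 0, 0], [0, 0, 0], [0, 0, 0], [0, 0, 0], [0, 0, 0], [0, 0, 0], [0, 0, 0], [0, 0, 0]], jaw=[0.4, 0.4, 0.4, 0.4, 0.4, 0.4, 0.4, 0.4])

```text
time: 16.85
tool_pos: [0.6069, 0.2074, 0.1121]
tool_rot: [3.142, -0.002, 3.098]
contact_force: [0.8, -1.1, -4.3]
opening: 0.0437
grip_force: 45.0
```

Call:
apply_moves(delta_pos=[[0, 0.08, 0], [0, 0.15, 0], [0, 0.2, 0], [0, 0.2225, 0], [0, 0.2225, -0.04], [0, 0.2225, -0.08], [0, 0.2225, -0.1], [0, 0.2225, -0.1]], dr=[[0, 0, 0], [0, 0, 0], [0, 0, 0], [0, 0, 0], [0, 0, 0], [0, 0, 0], [0, 0, 0], [0, 0, 0]], jaw=[0.4, 0.4, 0.4, 0.4, 0.4, 0.4, 0.4, 0.4])

```text
time: 17.52
tool_pos: [0.6058, 0.2925, 0.0701]
tool_rot: [-3.139, -0.006, 3.097]
contact_force: [-0.1, -0.4, -3.9]
opening: 0.0437
grip_force: 45.0
```

Run:
```python
from m2 import *
grab('top'); print(telemetry.observe()['tool_pos']); grab('wrist','w4.png');
```

```text
[0.60670261 0.29283251 0.0717662 ]
```

View pics/w4.png

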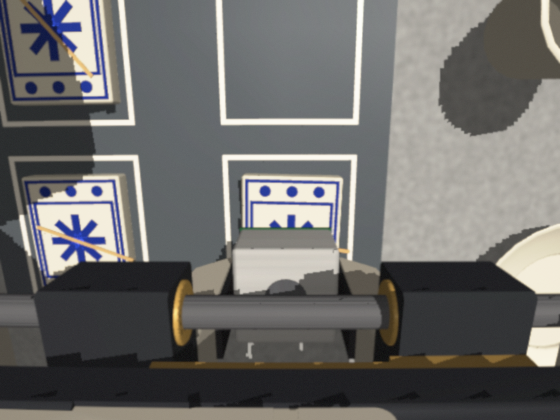

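Wrist view: the weight's foot edge spans columns 237–337 at about row 232. Plaque A's near edge spans 241–343 at row 177, squarely aligned.

Run:
```python
from m2 import *
c=cam('wrist'); print(ray(c,[(242,177),(343,177),(28,178),(126,177),(225,156),(355,157)],.012)[:4].round(4),ray(c,[(225,156),(355,157)],0).round(4)); print(ray(c,[(237,232),(337,232),(240,229),(335,229)],.058).round(4))
```

```text
[[0.5659 0.2693 0.012 ]
 [0.5685 0.3287 0.012 ]
 [0.5603 0.1408 0.012 ]
 [0.5627 0.2005 0.012 ]] [[0.5541 0.2583 0.    ]
 [0.5583 0.338  0.    ]]
[[0.5862 0.2706 0.058 ]
 [0.5883 0.3188 0.058 ]
 [0.5847 0.2721 0.058 ]
 [0.5868 0.3178 0.058 ]]
```

Call:
apply_moves(delta_pos=[[0, 0.0075, 0], [0, 0.0075, -0.03], [0, 0.0075, -0.06], [0, 0.0075, -0.085], [0, 0.0075, -0.1], [0, 0.0075, -0.108], [0, 0.0075, -0.113], [0, 0.0075, -0.113]], dr=[[0, 0, 0], [0, 0, 0], [0, 0, 0], [0, 0, 0], [0, 0, 0], [0, 0, 0], [0, 0, 0], [0, 0, 0]], jaw=[0.4, 0.4, 0.4, 0.4, 0.4, 0.4, 0.4, 0.4])

```text
time: 18.28
tool_pos: [0.6075, 0.2969, 0.028]
tool_rot: [3.142, 0.0, 3.097]
contact_force: [-0.7, 0.3, -3.6]
opening: 0.0433
grip_force: 45.0
```

Call:
apply_moves(delta_pos=[[0, 0, -0.0025], [0, 0, -0.005], [0, 0, -0.006], [0, 0, -0.006], [0, 0, -0.006], [0, 0, -0.006], [0, 0, -0.006], [0, 0, -0.006]], dr=[[0, 0, 0], [0, 0, 0], [0, 0, 0], [0, 0, 0], [0, 0, 0], [0, 0, 0], [0, 0, 0], [0, 0, 0]], jaw=[0.4, 0.4, 0.4, 0.4, 0.4, 0.4, 0.4, 0.4])

```text
time: 18.95
tool_pos: [0.608, 0.2971, 0.0275]
tool_rot: [3.141, 0.002, 3.097]
contact_force: [-2.3, -0.6, 5.1]
opening: 0.0434
grip_force: 45.0
```

Call:
apply_moves(delta_pos=[[0, 0, 0], [0, 0, 0], [0, 0, 0], [0, 0, 0], [0, 0, 0.06], [0, 0, 0.15], [0, 0, 0.24], [0, 0, 0.3]], dr=[[0, 0, 0], [0, 0, 0], [0, 0, 0], [0, 0, 0], [0, 0, 0], [0, 0, 0], [0, 0, 0], [0, 0, 0]], jaw=[0.75, 0.75, 0.75, 0.75, 0.75, 0.75, 0.75, 0.75], force=30)

```text
time: 19.62
tool_pos: [0.6085, 0.2973, 0.1493]
tool_rot: [3.14, 0.004, 3.097]
contact_force: [0.8, 0.4, 0.5]
opening: 0.0688
grip_force: 0.0
```

Call:
apply_moves(delta_pos=[[-0.03, -0.1, 0], [-0.06, -0.2, 0], [-0.08, -0.3, 0], [-0.1, -0.4, 0], [-0.13, -0.5, 0], [-0.16, -0.6, 0], [-0.19, -0.7, 0], [-0.2, -0.8, 0]], dr=[[0, 0, 0.1], [0, 0, 0.1], [0, 0, 0.1], [0, 0, 0.1], [0, 0, 0.1], [0, 0, 0.1], [0, 0, 0.1], [0, 0, 0.1]], jaw=[0.75, 0.75, 0.75, 0.75, 0.75, 0.75, 0.75, 0.75])

```text
time: 20.28
tool_pos: [0.5258, -0.0245, 0.1459]
tool_rot: [3.141, -0.001, -3.136]
contact_force: [1.1, -0.6, 0.5]
opening: 0.0692
grip_force: 0.0
```

Call:
apply_moves(delta_pos=[[0, -0.1, 0], [0, -0.2, 0], [0, -0.3, 0], [0, -0.4, 0], [0, -0.5, 0], [0, -0.6, 0], [0, -0.7, 0], [0, -0.8, 0]], dr=[[0, 0, -0.26], [0, 0, -0.26], [0, 0, -0.26], [0, 0, -0.26], [0, 0, -0.26], [0, 0, -0.26], [0, 0, -0.26], [0, 0, -0.26]], jaw=[0.75, 0.75, 0.75, 0.75, 0.75, 0.75, 0.75, 0.75])

```text
time: 20.95
tool_pos: [0.5272, -0.3452, 0.1458]
tool_rot: [-3.142, 0.0, 3.017]
contact_force: [1.1, -0.2, -0.1]
opening: 0.0688
grip_force: 0.0
```

Call:
apply_moves(delta_pos=[[0, -0.03, 0], [0, -0.05, -0.07], [0, -0.05, -0.16], [0, -0.05, -0.23], [0, -0.05, -0.28], [0, -0.05, -0.302], [0, -0.05, -0.302], [0, -0.05, -0.302]], dr=[[0, 0, 0], [0, 0, 0], [0, 0, 0], [0, 0, 0], [0, 0, 0], [0, 0, 0], [0, 0, 0], [0, 0, 0]], jaw=[0.75, 0.75, 0.75, 0.75, 0.75, 0.75, 0.75, 0.4])

```text
time: 21.62
tool_pos: [0.528, -0.3631, 0.0255]
tool_rot: [-3.141, 0.001, 3.018]
contact_force: [-0.3, -0.8, -0.1]
opening: 0.0659
grip_force: 0.0
```

Call:
apply_moves(delta_pos=[[0, 0, 0], [0, 0, 0], [0, 0, 0], [0, 0, 0], [0, 0, 0], [0, 0, 0], [0, 0, 0.04], [0, 0, 0.1]], dr=[[0, 0, 0], [0, 0, 0], [0, 0, 0], [0, 0, 0], [0, 0, 0], [0, 0, 0], [0, 0, 0], [0, 0, 0]], jaw=[0.4, 0.4, 0.4, 0.4, 0.4, 0.4, 0.4, 0.4], force=45)

```text
time: 22.28
tool_pos: [0.5255, -0.3611, 0.0622]
tool_rot: [3.137, -0.006, 3.017]
contact_force: [0.1, -0.4, -2.8]
opening: 0.0437
grip_force: 45.0
```

Call:
apply_moves(delta_pos=[[0, 0.02, 0.06], [0, 0.08, 0.12], [0.02, 0.17, 0.12], [0.04, 0.26, 0.12], [0.06, 0.35, 0.12], [0.08, 0.44, 0.12], [0.1, 0.54, 0.12], [0.12, 0.64, 0.12]], dr=[[0, 0, 0.16], [0, 0, 0.16], [0, 0, 0.16], [0, 0, 0.16], [0, 0, 0.16], [0, 0, 0.16], [0, 0, 0.16], [0, 0, 0.16]], jaw=[0.4, 0.4, 0.4, 0.4, 0.4, 0.4, 0.4, 0.4])

```text
time: 22.95
tool_pos: [0.5747, -0.1049, 0.1123]
tool_rot: [3.14, -0.002, 3.097]
contact_force: [-0.1, 0.6, -4.1]
opening: 0.0437
grip_force: 45.0
```

Remaining: +27, +270, down to z ≈ 0.072.

Call:
apply_moves(delta_pos=[[0.02, 0.1, 0], [0.03, 0.2, 0], [0.04, 0.3, 0], [0.05, 0.4, 0], [0.06, 0.5, 0], [0.0675, 0.6, 0], [0.0675, 0.66, 0], [0.0675, 0.675, 0]], dr=[[0, 0, 0], [0, 0, 0], [0, 0, 0], [0, 0, 0], [0, 0, 0], [0, 0, 0], [0, 0, 0], [0, 0, 0]], jaw=[0.4, 0.4, 0.4, 0.4, 0.4, 0.4, 0.4, 0.4])

```text
time: 23.62
tool_pos: [0.6009, 0.1678, 0.112]
tool_rot: [3.14, -0.002, 3.102]
contact_force: [-0.9, -0.4, -3.6]
opening: 0.0438
grip_force: 45.0
```

Call:
apply_moves(delta_pos=[[0, 0, -0.05], [0, 0, -0.09], [0, 0, -0.1], [0, 0, -0.1]], dr=[[0, 0, 0], [0, 0, 0], [0, 0, 0], [0, 0, 0]], jaw=[0.4, 0.4, 0.4, 0.4])

```text
time: 23.95
tool_pos: [0.6008, 0.1623, 0.071]
tool_rot: [-3.141, -0.005, 3.097]
contact_force: [-0.3, 0.1, -4.3]
opening: 0.0435
grip_force: 45.0
```

Run:
```python
from m2 import *
grab('top'); print(telemetry.observe()['tool_pos']); grab('wrist','w5.png');
```

```text
[0.60189494 0.16234209 0.07233244]
```

View pics/w5.png

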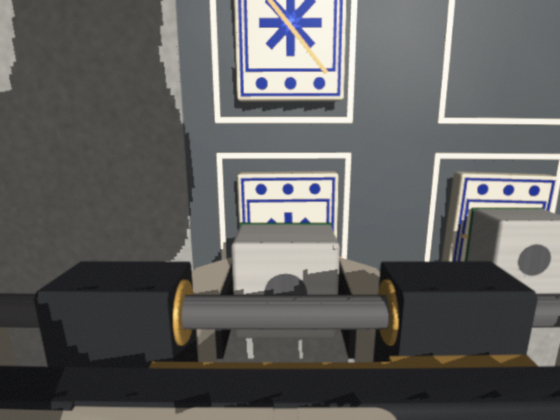

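Wrist view: plaque B's near edge is at columns 238–338, row 174, with the weight's foot at 236–337, row 229. The first weight stands on plaque A at the right.

Run:
```python
from m2 import *
c=cam('wrist'); print(ray(c,[(238,174),(338,174),(237,98),(344,98)],.012).round(4),ray(c,[(221,156),(350,156)],0).round(4)); print(ray(c,[(236,229),(337,229)],.059).round(4))
```

```text
[[0.5592 0.1363 0.012 ]
 [0.5618 0.1951 0.012 ]
 [0.5166 0.139  0.012 ]
 [0.5193 0.1989 0.012 ]] [[0.5492 0.1252 0.    ]
 [0.5527 0.2042 0.    ]]
[[0.5795 0.1396 0.059 ]
 [0.5817 0.188  0.059 ]]
```

Call:
apply_moves(delta_pos=[[-0.005, 0.0025, -0.02], [-0.005, 0.0025, -0.05], [-0.005, 0.0025, -0.075], [-0.005, 0.0025, -0.095], [-0.005, 0.0025, -0.105], [-0.005, 0.0025, -0.11], [-0.005, 0.0025, -0.115], [-0.005, 0.0025, -0.117]], dr=[[0, 0, 0], [0, 0, 0], [0, 0, 0], [0, 0, 0], [0, 0, 0], [0, 0, 0], [0, 0, 0], [0, 0, 0]], jaw=[0.4, 0.4, 0.4, 0.4, 0.4, 0.4, 0.4, 0.4])

```text
time: 24.72
tool_pos: [0.6006, 0.1639, 0.0268]
tool_rot: [3.142, 0.0, 3.097]
contact_force: [-4.6, -1.1, 6.4]
opening: 0.0436
grip_force: 45.0
```

Call:
apply_moves(delta_pos=[[0, 0, 0], [0, 0, 0], [0, 0, 0]], dr=[[0, 0, 0], [0, 0, 0], [0, 0, 0]], jaw=[0.4, 0.4, 0.4])

```text
time: 24.97
tool_pos: [0.6008, 0.1639, 0.0268]
tool_rot: [3.141, 0.001, 3.097]
contact_force: [-3.2, 0.2, 2.5]
opening: 0.0436
grip_force: 45.0
```

Call:
apply_moves(delta_pos=[[0, 0, 0], [0, 0, 0], [0, 0, 0], [0, 0, 0], [0, 0, 0.06], [0, 0, 0.15], [0, 0, 0.24], [0, 0, 0.3]], dr=[[0, 0, 0], [0, 0, 0], [0, 0, 0], [0, 0, 0], [0, 0, 0], [0, 0, 0], [0, 0, 0], [0, 0, 0]], jaw=[0.75, 0.75, 0.75, 0.75, 0.75, 0.75, 0.75, 0.75], force=30)

```text
time: 25.63
tool_pos: [0.6016, 0.1641, 0.1495]
tool_rot: [3.141, 0.004, 3.097]
contact_force: [1.6, 0.3, -0.5]
opening: 0.0689
grip_force: 0.0
```

Call:
apply_moves(delta_pos=[[-0.34, -0.7, 0], [-0.34, -0.7, 0], [-0.34, -0.7, 0], [-0.34, -0.7, 0], [-0.34, -0.7, 0], [-0.34, -0.7, 0], [-0.34, -0.7, 0], [-0.34, -0.7, 0]], dr=[[0, 0, -0.1], [0, 0, -0.1], [0, 0, -0.1], [0, 0, -0.1], [0, 0, -0.1], [0, 0, -0.1], [0, 0, -0.1], [0, 0, -0.1]], jaw=[0.75, 0.75, 0.75, 0.75, 0.75, 0.75, 0.75, 0.75])

```text
time: 26.3
tool_pos: [0.4626, -0.1194, 0.1463]
tool_rot: [-3.141, 0.0, 3.045]
contact_force: [0.0, 0.1, -0.1]
opening: 0.069
grip_force: 0.0
```

Call:
apply_moves(delta_pos=[[0.004, -0.1, 0], [0.004, -0.2, 0], [0.004, -0.3, 0], [0.004, -0.4, 0], [0.004, -0.5, 0], [0.004, -0.58, 0], [0.004, -0.624, 0], [0.004, -0.624, -0.03]], dr=[[0, 0, 0], [0, 0, 0], [0, 0, 0], [0, 0, 0], [0, 0, 0], [0, 0, 0], [0, 0, 0], [0, 0, 0]], jaw=[0.75, 0.75, 0.75, 0.75, 0.75, 0.75, 0.75, 0.75])

```text
time: 26.97
tool_pos: [0.4666, -0.3711, 0.1358]
tool_rot: [-3.137, 0.004, 3.044]
contact_force: [-0.1, 0.3, 0.6]
opening: 0.0687
grip_force: 0.0
```

Call:
apply_moves(delta_pos=[[0, 0, -0.07], [0, 0, -0.15], [0, 0, -0.22], [0, 0, -0.26], [0, 0, -0.271], [0, 0, -0.271], [0, 0, -0.271], [0, 0, -0.271]], dr=[[0, 0, 0], [0, 0, 0], [0, 0, 0], [0, 0, 0], [0, 0, 0], [0, 0, 0], [0, 0, 0], [0, 0, 0]], jaw=[0.75, 0.75, 0.75, 0.75, 0.75, 0.75, 0.75, 0.4])

```text
time: 27.63
tool_pos: [0.467, -0.3665, 0.0273]
tool_rot: [-3.14, 0.002, 3.047]
contact_force: [-0.3, -0.3, -0.2]
opening: 0.0653
grip_force: 0.0
```

Call:
apply_moves(delta_pos=[[0, 0, 0], [0, 0, 0], [0, 0, 0], [0, 0, 0], [0, 0, 0], [0, 0, 0], [0, 0, 0.04], [0, 0, 0.1]], dr=[[0, 0, 0], [0, 0, 0], [0, 0, 0], [0, 0, 0], [0, 0, 0], [0, 0, 0], [0, 0, 0], [0, 0, 0]], jaw=[0.4, 0.4, 0.4, 0.4, 0.4, 0.4, 0.4, 0.4], force=45)

```text
time: 28.3
tool_pos: [0.4638, -0.3631, 0.0628]
tool_rot: [3.135, -0.007, 3.047]
contact_force: [-0.0, 0.4, -5.3]
opening: 0.0437
grip_force: 45.0
```

Call:
apply_moves(delta_pos=[[0, 0.02, 0.06], [0, 0.08, 0.12], [0, 0.17, 0.12], [0.01, 0.26, 0.12], [0.02, 0.35, 0.12], [0.03, 0.44, 0.12], [0.04, 0.54, 0.12], [0.04, 0.64, 0.12]], dr=[[0, 0, 0.1], [0, 0, 0.1], [0, 0, 0.1], [0, 0, 0.1], [0, 0, 0.1], [0, 0, 0.1], [0, 0, 0.1], [0, 0, 0.1]], jaw=[0.4, 0.4, 0.4, 0.4, 0.4, 0.4, 0.4, 0.4])

```text
time: 28.97
tool_pos: [0.4811, -0.1073, 0.1128]
tool_rot: [3.14, -0.002, 3.097]
contact_force: [1.9, -0.5, -5.5]
opening: 0.0436
grip_force: 45.0
```

Call:
apply_moves(delta_pos=[[0, 0.1, 0], [0, 0.2, 0], [0, 0.3, 0], [0, 0.4, 0], [0, 0.5, 0], [0, 0.6, 0], [0, 0.66, 0], [0, 0.6925, 0]], dr=[[0, 0, 0], [0, 0, 0], [0, 0, 0], [0, 0, 0], [0, 0, 0], [0, 0, 0], [0, 0, 0], [0, 0, 0]], jaw=[0.4, 0.4, 0.4, 0.4, 0.4, 0.4, 0.4, 0.4])

```text
time: 29.63
tool_pos: [0.48, 0.1707, 0.1127]
tool_rot: [3.141, -0.004, 3.1]
contact_force: [0.2, -0.4, -5.4]
opening: 0.0436
grip_force: 45.0
```

Call:
apply_moves(delta_pos=[[0, 0, -0.05], [0, 0, -0.09], [0, 0, -0.1], [0, 0, -0.1]], dr=[[0, 0, 0], [0, 0, 0], [0, 0, 0], [0, 0, 0]], jaw=[0.4, 0.4, 0.4, 0.4])

```text
time: 29.97
tool_pos: [0.4799, 0.1671, 0.0719]
tool_rot: [-3.141, -0.006, 3.097]
contact_force: [-0.5, -0.6, -5.9]
opening: 0.0435
grip_force: 45.0
```

Run:
```python
from m2 import *
grab('top'); print(telemetry.observe()['tool_pos']); grab('wrist','w6.png');
```

```text
[0.48106633 0.16716227 0.07301036]
```

View pics/w6.png

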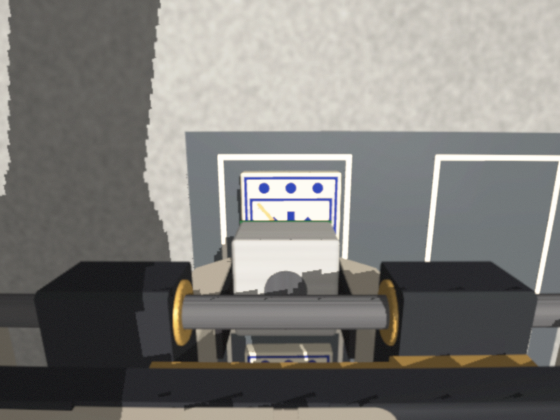

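Wrist view: plaque C's near edge is at columns 241–341, row 173, with the foot at 237–337. A shift of about +2.5 mm in y is needed.

Call:
apply_moves(delta_pos=[[-0.002, 0.006, -0.02], [-0.002, 0.006, -0.05], [-0.002, 0.006, -0.075], [-0.002, 0.006, -0.095], [-0.002, 0.006, -0.105], [-0.002, 0.006, -0.11], [-0.002, 0.006, -0.115], [-0.002, 0.006, -0.118]], dr=[[0, 0, 0], [0, 0, 0], [0, 0, 0], [0, 0, 0], [0, 0, 0], [0, 0, 0], [0, 0, 0], [0, 0, 0]], jaw=[0.4, 0.4, 0.4, 0.4, 0.4, 0.4, 0.4, 0.4])

```text
time: 30.73
tool_pos: [0.4815, 0.1697, 0.027]
tool_rot: [3.141, 0.0, 3.097]
contact_force: [-4.6, -0.6, 11.4]
opening: 0.0434
grip_force: 45.0
```

Call:
apply_moves(delta_pos=[[0, 0, 0], [0, 0, 0], [0, 0, 0]], dr=[[0, 0, 0], [0, 0, 0], [0, 0, 0]], jaw=[0.4, 0.4, 0.4])

```text
time: 30.98
tool_pos: [0.4815, 0.1698, 0.0271]
tool_rot: [3.141, 0.001, 3.097]
contact_force: [-2.4, -0.5, 1.7]
opening: 0.0434
grip_force: 45.0
```

Call:
apply_moves(delta_pos=[[0, 0, 0], [0, 0, 0], [0, 0, 0], [0, 0, 0], [0, 0, 0.06], [0, 0, 0.15], [0, 0, 0.24], [0, 0, 0.32]], dr=[[0, 0, 0], [0, 0, 0], [0, 0, 0], [0, 0, 0], [0, 0, 0], [0, 0, 0], [0, 0, 0], [0, 0, 0]], jaw=[0.75, 0.75, 0.75, 0.75, 0.75, 0.75, 0.75, 0.75])

```text
time: 31.65
tool_pos: [0.4814, 0.1697, 0.1564]
tool_rot: [3.141, 0.001, 3.097]
contact_force: [1.2, -0.6, -1.0]
opening: 0.0688
grip_force: 0.0
```

Call:
apply_moves(delta_pos=[[0.06, -0.1, 0.05], [0.12, -0.2, 0.05], [0.18, -0.3, 0.05], [0.24, -0.4, 0.05], [0.28, -0.5, 0.05], [0.3, -0.6, 0.05], [0.32, -0.7, 0.05], [0.32, -0.7, 0.05]], dr=[[0, 0, 0], [0, 0, 0], [0, 0, 0], [0, 0, 0], [0, 0, 0], [0, 0, 0], [0, 0, 0], [0, 0, 0]], jaw=[0.4, 0, 0, 0, 0, 0, 0, 0])

```text
time: 32.32
tool_pos: [0.61, -0.115, 0.1742]
tool_rot: [-3.14, 0.001, 3.095]
contact_force: [-0.1, 0.3, -0.3]
opening: 0.0203
grip_force: 0.0
```

Run:
```python
from m2 import *
im=grab('top','t4.png'); cv2.imwrite('pics/t4c.png',cv2.resize(im[140:270,120:340,::-1],None,fx=3.6,fy=3.6,interpolation=cv2.INTER_CUBIC))
c=cam('top')
# boxes of lower half etc
hsv=cv2.cvtColor(im,cv2.COLOR_RGB2HSV); i=im.astype(int)
s=grab('scene'); cv2.imwrite('pics/s4c.png',cv2.resize(s[150:350,180:450,::-1],None,fx=2.9,fy=2.9,interpolation=cv2.INTER_CUBIC))
```

```text
(no output)
```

View pics/t4c.png

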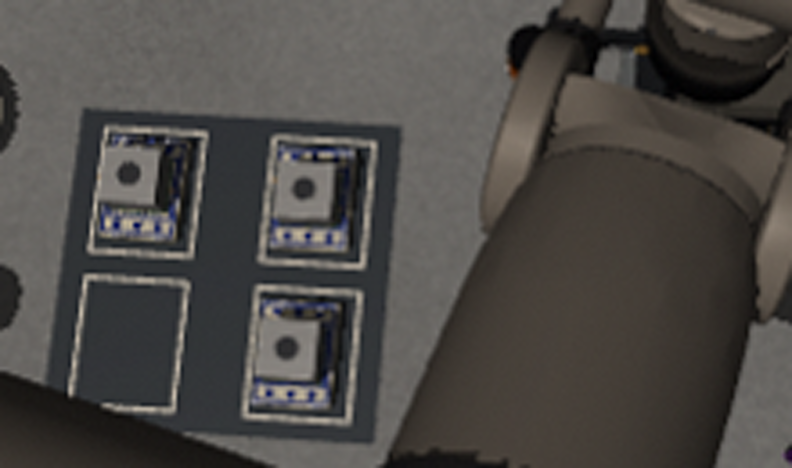

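View pics/s4c.png

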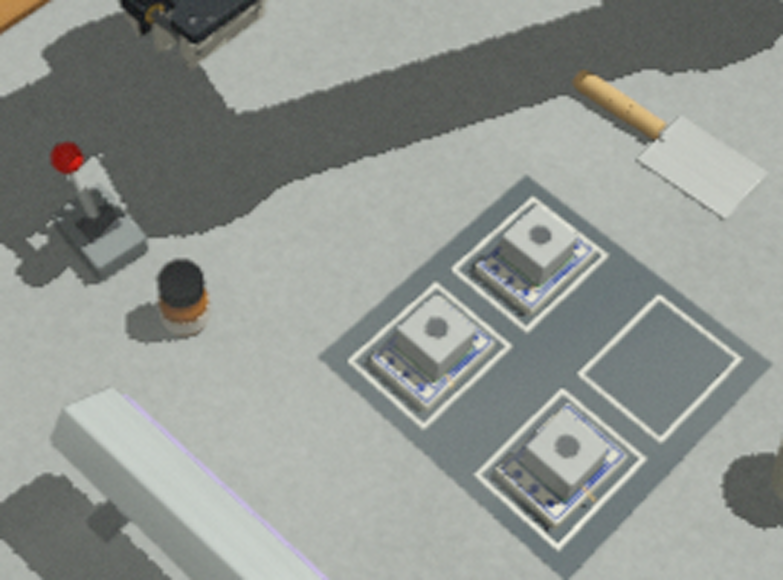

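Both views show the three plaques inside their outlines with a weight standing on each. Weight dots in the top crop are at (128,173), (303,188) and (287,348). The jar is untouched and the lever's red tip is at the left.

Run:
```python
from m2 import *
c=cam('top'); cs=cam('scene')
print(ray(c,np.array([(128,173),(303,188),(287,348)])/3.6+[120,140],.044).round(4)[:,:2])
print(ray(cs,np.array([(567,446),(436,328),(540,235)])/2.9+[180,150],.044).round(4)[:,:2])
print('near edge plaque corners top C,B,A'); print(ray(c,np.array([(250,397),(328,406),(270,241),(346,250),(98,231),(176,241)])/3.6+[120,140],.012).round(4)[:,:2])
print(telemetry.observe())
```

```text
[[0.6089 0.298 ]
 [0.5992 0.1649]
 [0.4783 0.1698]]
[[0.6081 0.2954]
 [0.5986 0.1625]
 [0.4778 0.1684]]
near edge plaque corners top C,B,A
[[0.4453 0.2021]
 [0.4397 0.1432]
 [0.5653 0.1943]
 [0.5592 0.1356]
 [0.5709 0.328 ]
 [0.5641 0.2669]]
{'time': 32.4167, 'qpos': array([-3.08827164e-01,  5.58569472e-01,  1.32253180e+00, -8.09672406e-04,
        1.25998761e+00, -1.83023778e+00]), 'qvel': array([ 0.07019289, -0.02596588,  0.05004708,  0.03132042,  0.00586197,
        0.03851489]), 'joint_efforts': array([-1.62840206e+00, -5.34483397e+01, -2.49820572e+01, -2.99880691e-01,
        4.46551200e-02, -3.87630444e-01]), 'tool_pos': array([ 0.60972273, -0.11458624,  0.17389421]), 'tool_rot': array([-3.14071824e+00,  2.89021862e-04,  3.09245449e+00]), 'contact_force': array([-0.08351026, -0.14202424,  0.48373807]), 'torque': array([-0.02080561,  0.03839091,  0.02711639]), 'grip_force': 0.0, 'opening': 0.011871774152861569}
```

Weights, plaques and outlines agree within about 5 mm. Now the lever: approach from its −y side with the jaw shut and push towards +y.

Call:
apply_moves(delta_pos=[[0.06, -0.1, 0], [0.14, -0.18, 0], [0.235, -0.18, 0], [0.235, -0.18, -0.06], [0.235, -0.18, -0.14], [0.235, -0.18, -0.22], [0.235, -0.18, -0.265], [0.235, -0.18, -0.265]], dr=[[0, 0, 0], [0, 0, 0], [0, 0, 0], [0, 0, 0], [0, 0, 0], [0, 0, 0], [0, 0, 0], [0, 0, 0]], jaw=[0, 0, 0, 0, 0, 0, 0, 0])

```text
time: 33.08
tool_pos: [0.7003, -0.1798, 0.0624]
tool_rot: [3.138, -0.01, 3.098]
contact_force: [-0.1, -1.1, -0.1]
opening: 0.0006
grip_force: 0.0
```

Call:
apply_moves(delta_pos=[[0, 0.02, 0], [0, 0.05, 0], [0, 0.08, 0], [0, 0.1, 0], [0.003, 0.12, 0], [0.005, 0.14, 0], [0.008, 0.16, 0], [0.008, 0.16, 0]], dr=[[0, 0, 0], [0, 0, 0], [0, 0, 0], [0, 0, 0], [0, 0, 0], [0, 0, 0], [0, 0, 0], [0, 0, 0]], jaw=[0, 0, 0, 0, 0, 0, 0, 0])

```text
time: 33.75
tool_pos: [0.7067, -0.116, 0.0686]
tool_rot: [3.141, -0.0, 3.099]
contact_force: [0.7, -0.6, -0.6]
opening: 0.0003
grip_force: 0.0
```

```bash
cat > lev.py <<'E'
from m2 import *
s=grab('scene'); cs=cam('scene'); j=s.astype(int)
r=(j[...,0]-j[...,1]>90); r[:175]=0;r[240:]=0;r[:,:180]=0;r[:,260:]=0
v=np.argwhere(r)[:,::-1]; print(v.mean(0),len(v))
# predicted tip for angle a (block x dir (.12,.99), pivot (.704,-.105,.029))
for a in np.arange(0,1.21,.1):
    t=a-.5; print(round(a,1),proj(cs,[[.704+.12*.07*np.sin(t),-.105+.069*np.sin(t),.029+.07*np.cos(t)]]).round(1))
cv2.imwrite('pics/lev.png',cv2.resize(s[150:290,150:330,::-1],None,fx=4,fy=4))
E
python3 lev.py
```

```text
[nan nan] 0
0.0 [[203.6 203.5]]
0.1 [[205.  204.4]]
0.2 [[206.4 205.5]]
0.3 [[208.  206.9]]
0.4 [[209.7 208.5]]
0.5 [[211.4 210.4]]
0.6 [[213.2 212.4]]
0.7 [[215.  214.6]]
0.8 [[216.8 216.9]]
0.9 [[218.6 219.3]]
1.0 [[220.4 221.8]]
1.1 [[222.1 224.4]]
1.2 [[223.7 227. ]]lev.py:4: RuntimeWarning: Mean of empty slice.
  v=np.argwhere(r)[:,::-1]; print(v.mean(0),len(v))
  ret = um.true_divide(
```

Call:
apply_moves(delta_pos=[[0, 0.01, 0], [0, 0.02, 0], [0, 0.03, 0], [0, 0.04, 0], [0, 0.04, 0]], dr=[[0, 0, 0], [0, 0, 0], [0, 0, 0], [0, 0, 0], [0, 0, 0]], jaw=[0, 0, 0, 0, 0])

```text
time: 34.22
tool_pos: [0.7063, -0.1043, 0.0683]
tool_rot: [-3.138, -0.0, 3.097]
contact_force: [-0.4, -7.7, -2.0]
opening: 0.0002
grip_force: 3.7
```

Call:
apply_moves(delta_pos=[[0, -0.1, 0], [0, -0.2, 0], [0, -0.2, 0.1], [0, -0.2, 0.2], [-0.1, -0.2, 0.3], [-0.2, -0.2, 0.3], [-0.3, -0.25, 0.3], [-0.4, -0.3, 0.3]], dr=[[0, 0, 0], [0, 0, 0], [0, 0, 0], [0, 0, 0], [0, 0, 0], [0, 0, 0], [0, 0, 0], [0, 0, 0]], jaw=[0, 0, 0, 0, 0, 0, 0, 0])

```text
time: 34.88
tool_pos: [0.5588, -0.2147, 0.1897]
tool_rot: [-3.141, 0.002, 3.099]
contact_force: [0.7, -1.1, -0.1]
opening: 0.0005
grip_force: 0.0
```

```bash
python3 lev.py | head -1
```

```text
[218.64772727 222.09090909] 88
```

View pics/lev.png

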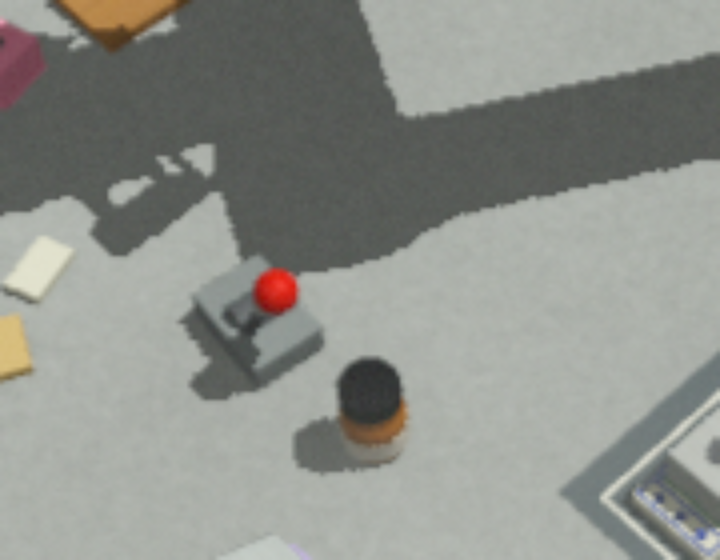

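The lever now leans to the other side, with the red tip at about (219,222) in the scene picture, and the jar is in place. I'll check the tip angle across two views.

Run:
```python
from m2 import *
c=cam('top'); cs=cam('scene'); im=grab('top').astype(int)
r=(im[...,0]-im[...,1]>60); r[:135]=0; r[180:]=0; r[:,:280]=0; r[:,340:]=0
u=np.argwhere(r)[:,::-1]; print(u.mean(0),len(u)); v=(218.65,222.1)
def d(c,p):
    q=ray(c,[p],0)[0]-c[3]; return c[3],q/np.linalg.norm(q)
L=[d(c,u.mean(0)),d(cs,v)]; P=[np.eye(3)-np.outer(q,q) for o,q in L]
t=np.linalg.solve(sum(P),sum(p@o for p,(o,q) in zip(P,L))); print(t)
print('swing',2*np.arcsin(np.linalg.norm(t-[.70055,-.13839,.09044])/2/.07))
hsv=cv2.cvtColor(im.astype(np.uint8),cv2.COLOR_RGB2HSV)
m=np.zeros(im.shape[:2],bool); m[172:262,136:230]=1; g=m&(im.min(2)>60)&(np.ptp(im,axis=2)<12)
show([q for q in rects(g,c,.044,900,2600)])
```

```text
[293.28571429 149.        ] 63
[ 0.71002185 -0.07380696  0.08901899]
swing 0.9703264657064226
x481 y172  50x46 ang -2.8 px [198. 236.]
x489 y251  83x24 ang 12.4 px [169. 230.]
x501 y100  171x13 ang 2.4 px [228. 230.]
x586 y341  137x17 ang 5.4 px [137. 195.]
```

Run:
```python
from m2 import *
s=grab('scene'); cv2.imwrite('pics/fin.png',cv2.resize(s[180:360,180:450,::-1],None,fx=2.9,fy=2.9,interpolation=cv2.INTER_CUBIC))
```

```text
(no output)
```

View pics/fin.png

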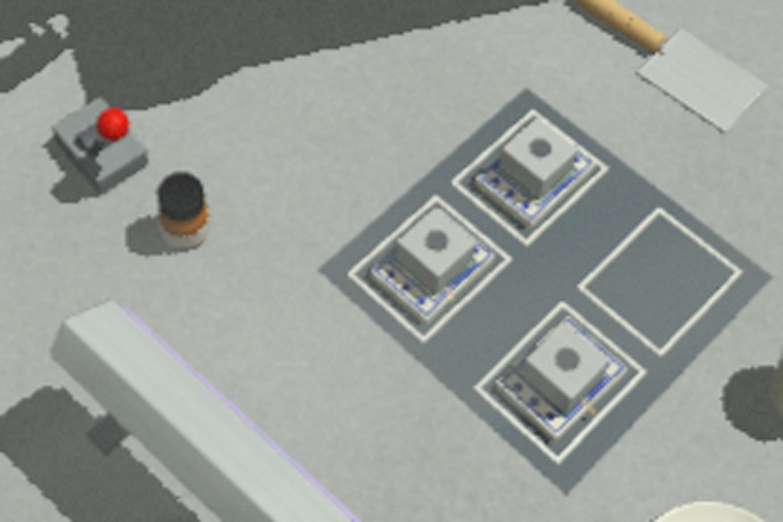

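The final view shows three weighted plaques inside their outlines, with weight dots at (540,148), (436,240) and (567,358). The lever is over and the jar has not moved.

```bash
python3 -c "
from cell import job; print(job.hand_in())"
```

```text
the job is handed in; nothing more can be done
None
```

I handed the job in at about 35 s of robot time: all three plaques lie in outlines of their own with a weight on each, and the lever is over at about 0.97 rad by camera; the hand-in returned no verdict.

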